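# Clear the rail stand and slide the soldering board onto it

## Robot

A 6-joint arm with a two-finger parallel gripper is mounted at the origin on the work surface. World frame = base frame: x ahead of the robot, y to its left, z up, the work surface at z = 0. Lengths are in m, angles in rad, forces in N, time in s.
With the tool pointing down it reaches from about 0.325 to 0.9 m from the base axis. Payload 6.1 kg.
Tool frame: the origin (TCP) lies at the very end of the fingers, on their centre line; the grasp point (between the pads) lies 19 mm behind it; z points along the fingers, y is the line along which they close (so a half turn about z gives the same grasp; the last joint's range is limited). The gripper opens to 85 mm and grips with 20 to 120 N. Pads are 22 mm wide; open, the fingers measure 114 mm over their backs; the gripper's body (76 mm by 85 mm) begins 54 mm behind the grasp point. The pads swing forward as they close: fully open they stand 13 mm farther back than shut.
Start: joints at [-1.323, 0.22, 1.526, -0, 1.395, -0.126], TCP at [0.228, -0.582, 0.231] pointing down, gripper open.
Joint ranges: [-2.98, 2.98], [-0.91, 2.08], [0.09, 2.57], [-1.24, 4.39], [0.2, 2.65], [-2.68, 2.68]. Speed limits (rad/s): [2.57, 2.57, 3.01, 3.14, 3.14, 3.14].

## Interface

Orientations are given as a 3x3 rotation matrix whose columns are the frame's x, y, z axes.
In Python, from plant import env, cams, order gives the robot as it stands.
- The arm moves only by the tool drive_tool, never from a script. Its argument "increments" is one flat list of numbers, 7 for each row, row after row: the shift along the tool's x, y, z in cm, then the turn, a rotation vector about the tool's x, y, z in rad, then the closure, from 0 (fully open) to 1 (shut). In form: [dx, dy, dz, rx, ry, rz, claw, dx, dy, dz, rx, ry, rz, claw, ...]. A call has 1 to 8 rows; each row is the pose to reach, as a shift and turn from the pose commanded when the call began, along the tool's axes at that moment; what a row does not reach only later rows make up. A row lasts 1/12 s, in which the tool goes at most 41.7 mm and 7.16 degrees, less where a joint would pass 70% of its speed; a pose out of reach is approached as far as the arm can. A call with a gripper value outside its range is refused whole. The fingers move at their own pace and stop on an object; the grip force is fixed at half the most. Time passes only in rows, so rows that repeat a pose let the fingers close. It gives the time, the measured TCP pose, the force, the opening and the grip force at its end, in the units of the state.
- env.get_state(): the state, without advancing time (a new reading comes with each control period).
- cams.camera(name): name is "scene" or "top" or "wrist"; returns a dict with "img" (420x560x3 uint8, blue, green, red), "fx", "fy", "cx", "cy" (pixels), "world_from_camera" (4x4, takes a point from camera to world coordinates); the wrist camera has in their place "mount" (4x4, takes a point from camera to tool coordinates, whose origin is the TCP and whose axes are the flange's). Camera axes: x right, y down, z forward; pixel columns grow to the right and rows downward; lengths in m; the calibration is good to about 2 mm. A picture is of the moment at which its call begins: read the wrist's pose just before it. There is no depth.
- order.finish_job(): hands the job in; it is judged then, once.
The state is a dict: "clock": time; "joint_pos": joint angles; "dq": joint speeds; "joint_torque": joint torques, N m; "tcp_pos": TCP position; "tool_rot": TCP orientation; "contact_force": force on the tool from outside, world axes, zero at the start; "torque": the same for the moment, N m; "width": finger opening in m; "grasp_force": force on a finger pad.
Only numpy, scipy, OpenCV 4.12 (cv2) and the standard library are available. Lean on these libraries where they do the work, as an engineer would, in place of code of your own. Each camera call takes 0.05 s, during which the arm holds its last target. There are 200 camera calls.

## Task

Three chips of firebrick lie on the bar of the loose iron rail stand: wipe them down off the bar with the scraper block, not with the fingers, and put the scraper back down on the bench. Then, without lifting the soldering board, slide it from the firebricks across the gap onto the cleared bar until it is home against both upright posts, square to the stand and centred along the bar, so that it balances level on the bar alone, clear of the bricks. Do not shove the stand from its place or disturb the charcoal block, the glass dish and the bottle.

Things in the scene. Friction and masses are not known exactly. Their poses are not given: they have to be found in the camera images.
- hearth: Two pale firebricks side by side, fixed to the bench, together 170 x 150 mm and 64 mm high: the raised ledge on which the board lies at the start. Origin at the centre of the underside; x points along the 170 mm length towards the stand, z up. The edge facing the stand is at x = +85 mm.
- stand: Loose iron rail stand (2.4 kg). Bar 36 mm wide (x), 110 mm long (y), its flat top 62 mm above the bench, on a thin web; 46 to 54 mm gap from bricks to bar. Base plate 10 mm thick, x -35 to +80, y +-60 mm. Origin on the bench under the bar's middle; x points away from the bricks, within 5 degrees of the hearth's x. Home: board's centre over the bar's middle.
- posts (a point): Midway between the stand's two upright posts, 80 mm above the bench, at their tops. The posts are 12 mm thick, 60 mm apart (centres at y +-30 mm of the stand) and 61 mm beyond the bar's middle; their faces towards the bar are at x = +55 mm of the stand.
- board: Flat grey ceramic soldering board with a grid of small dark pits on its top, 110 mm (x) x 100 mm (y) x 22 mm thick, about 0.25 to 0.5 kg, lying on the firebricks with its x roughly along the hearth's x. Origin at the centre of the underside. Too wide to be grasped across.
- chip0: Pale chip of firebrick, 22 x 16 x 10 mm, lying on the bar of the stand. Origin at the centre of the underside.
- chip1: A second such chip on the bar.
- chip2: A third such chip on the bar.
- scraper: Scraper block of brown wood with a black rubber sole, 80 mm long (x), 36 mm wide (y), 60 mm high, standing on its sole on the bench, on one side of the work. Origin at the centre of the sole. Grasp it across the 36 mm, near its top.
- charcoal: Bystander: black charcoal block 110 x 55 x 32 mm lying on the bench, on the other side of the work from the scraper. Origin at the centre of the underside.
- dish: Bystander: glass dish, 84 mm across, 40 mm high, at the far left of the work. Origin at the centre of the underside.
- sprayer: Bystander: green bottle, 68 mm across, 170 mm high, at the far right of the work. Origin at the centre of the underside.

How it is judged:
On the way:
1. all three chips are off the bar, lower than 40 mm above the bench, while the board is still on the bricks (its centre more than 100 mm short of home) (height (world z) of each of chip0, chip1, chip2 below 0.04 m and x of board in the frame of stand below -0.1 m), for 0.2 s.
At the end, for the whole second after the job is handed in: Board level (0.04 rad) on the bar alone, off the bricks: home (2.5 mm short at most), within 15 mm of the middle along the bar, 0.06 rad of square, at rest. Chips below 40 mm; scraper at rest on the bench; stand upright, within 5 mm of its place (x of board in the frame of stand between -0.0025 and 0.004 m and y of board in the frame of stand between -0.015 and 0.015 m and z of board in the frame of stand between 0.058 and 0.066 m and angle between the x axis of board and the x axis of stand, either way round below 0.06 rad and angle between board's own z axis and vertical below 0.04 rad and contact force between board and hearth below 0.05 N and linear speed of board below 0.01 m/s and height (world z) of each of chip0, chip1, chip2 below 0.04 m and height (world z) of scraper below 0.045 m and linear speed of scraper below 0.02 m/s and distance of stand from where it was at the start of the episode below 0.005 m and angle between stand's own z axis and vertical below 0.05 rad); the robot touches nothing.
It fails at once if the fingers touch a chip (contact force between any of chip0, chip1, chip2 and the fingers above 0.3 N).
It fails at once if the board is lifted (its centre rises 15 mm above the bricks) (height (world z) of board above 0.079 m).
It fails at once if the stand is shoved more than 5 mm (distance of stand from where it was at the start of the episode above 0.005 m).
It fails at once if a bystander is moved more than 20 mm (distance of any of charcoal, dish, sprayer from where it was at the start of the episode above 0.02 m).
It also fails if it takes over 67 s, if anything falls off the work surface, if the arm or the gripper's body presses on something with over 40 N, if the wrist force passes 120 N, or if a joint passes its speed limit or range.

## Working session

There is one attempt and no reset: what is moved stays moved. The work goes in short steps, Python scripts to look and compute and a tool call to move; the robot and the scene stay as the last step left them, time stands still between calls to the robot, and variables do not carry over. Pictures are saved under pics/ and viewed, at most 10 in all, crops included, and the job is handed in when it is done.

Besides the shell and the picture viewer there is one more tool, called after "Emit:" as a command line: name --argument value ..., lists and objects as JSON in quotes. drive_tool: Moves the arm, as the interface text tells. Its arguments: {"type":"object","properties":{"increments":{"type":"array"}},"required":["increments"]}

```bash
mkdir -p pics; python3 - <<'E'
from plant import env,cams,order
import cv2,json,numpy as np
for n in("scene","top"):
    c=cams.camera(n);cv2.imwrite(f"pics/{n}0.png",c["img"])
    np.savez(f"{n}.npz",**{k:v for k,v in c.items()})
    print(n,c["fx"],c["cx"],c["cy"],np.round(c["world_from_camera"],4).tolist())
s=env.get_state();print(s)
E
```

```text
scene 504.8932861354534 284.26182765786774 215.45763536927223 [[0.2473, 0.818, -0.5193, 1.3029], [0.9689, -0.2085, 0.133, -0.175], [0.0005, -0.5361, -0.8442, 1.2573], [0.0, 0.0, 0.0, 1.0]]
top 464.7776736130155 268.7500521160117 212.80527887632007 [[0.0217, -0.9818, 0.1886, 0.4063], [-0.9998, -0.0217, 0.0022, 0.0098], [0.0019, -0.1886, -0.982, 1.0475], [0.0, 0.0, 0.0, 1.0]]
{'clock': 0.1, 'joint_pos': array([-1.32312100e+00,  2.21174825e-01,  1.52752407e+00, -2.45139605e-05,
        1.39471957e+00, -1.26088394e-01]), 'dq': array([ 0.00186367, -0.00228246, -0.0005717 ,  0.00014926,  0.0001687 ,
       -0.00053156]), 'joint_torque': array([ 2.36331187e-03, -4.98242497e+01, -3.90546584e+01, -1.15852813e-04,
        5.56968822e-03, -1.92207530e-06]), 'tcp_pos': array([ 0.22805688, -0.58129819,  0.23027709]), 'tool_rot': array([[ 9.30958199e-01,  3.65125472e-01, -4.70998085e-04],
       [ 3.65125718e-01, -9.30956550e-01,  1.76418130e-03],
       [ 2.05668778e-04, -1.81435256e-03, -9.99998333e-01]]), 'contact_force': array([-1.27989048,  0.18905336, -0.60314261]), 'torque': array([ 0.02625758,  0.04083504, -0.00265921]), 'grasp_force': 0.0, 'width': 0.08550621511172318}
```

View pics/top0.png

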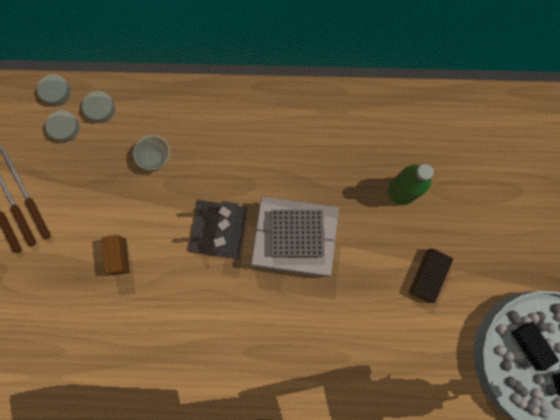

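View pics/scene0.png

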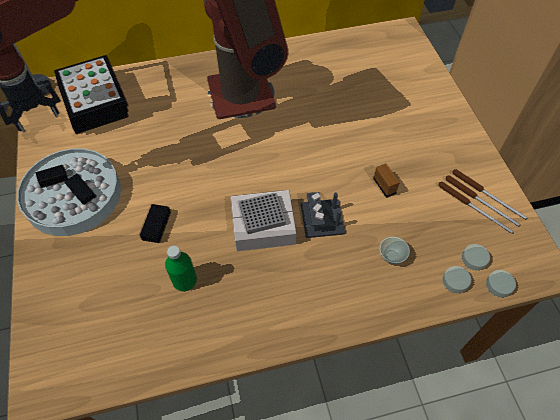

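Top view: the hearth centre is at about (295,238), the stand at (217,230), the chips at (225,212), (224,225) and (220,242), and the scraper at (115,255). The slide runs along world +y. Next I'll zoom in on both views.

```bash
python3 - <<'E'
import cv2,numpy as np
t=np.load("top.npz")["img"];s=np.load("scene.npz")["img"]
def z(im,u0,v0,w,h,k):
    im=cv2.resize(im[v0:v0+h,u0:u0+w],None,fx=k,fy=k,interpolation=cv2.INTER_CUBIC)
    im=np.clip(255*(im/255.)**.6,0,255).astype(np.uint8)
    for u in range((u0//10+1)*10,u0+w,10):
        cv2.line(im,((u-u0)*k,0),((u-u0)*k,6 if u%50 else 14),(0,255,255),1)
        if u%20==0: cv2.putText(im,str(u),((u-u0)*k-10,18),0,.35,(0,255,255),1)
    for v in range((v0//10+1)*10,v0+h,10):
        cv2.line(im,(0,(v-v0)*k),(6,(v-v0)*k),(0,255,255),1)
        if v%20==0: cv2.putText(im,str(v),(8,(v-v0)*k+4),0,.35,(0,255,255),1)
    return im
cv2.imwrite("pics/tz.png",z(t,165,190,180,95,4)); 
a=z(s,225,180,130,75,4);b=z(s,365,155,50,50,4)
c=z(t,95,225,45,60,4)
im=np.zeros((560,740,3),np.uint8);im[:300,:520]=a;im[:200,530:730]=b;im[310:550,530:710]=c
cv2.imwrite("pics/sz.png",im)
E
```

```text
(no output)
```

View pics/tz.png

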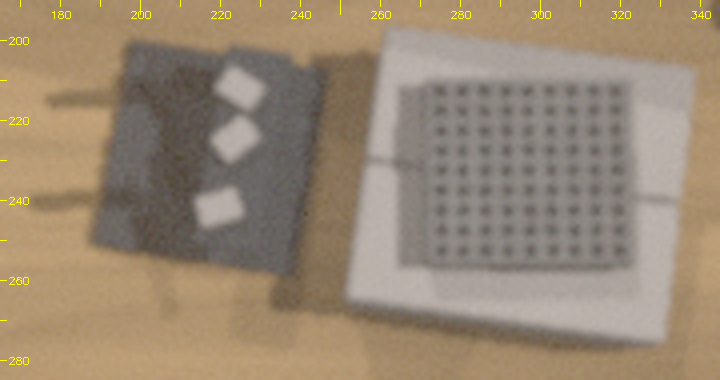

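View pics/sz.png

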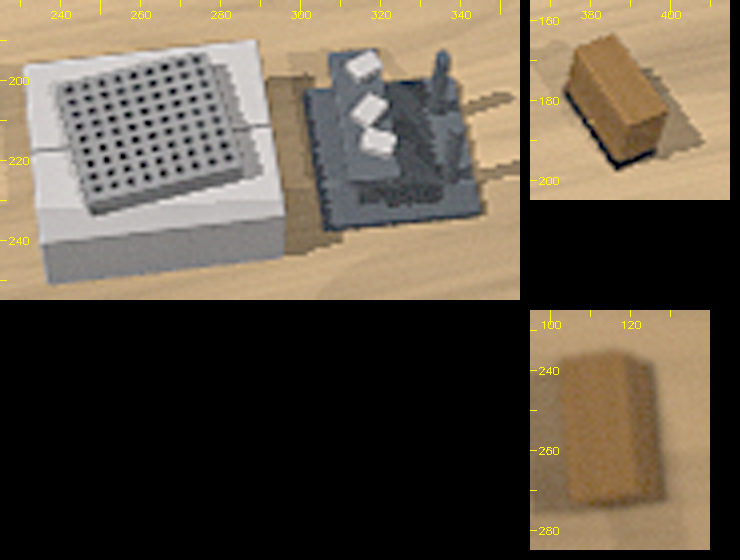

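Top view corners: hearth top (261,197), (339,206), (332,275), (251,265); board top (272,210), (322,210), (324,257), (271,257); stand base (197,200), (247,206), (239,259), (187,251). Scene view: scraper top (375,171), (386,164), (409,182), (398,190).

```bash
cat > h.py <<'E'
import numpy as np
def P(cam,pts,z):
    c=np.load(cam+".npz");T=c["world_from_camera"]
    o=[]
    for u,v in pts:
        d=T[:3,:3]@[(u-c["cx"])/c["fx"],(v-c["cy"])/c["fy"],1];o.append((T[:3,3]+d*(z-T[2,3])/d[2])[:2])
    return np.array(o)
def fit(model,w): # model->world 2D rigid
    m=np.array(model,float);a=m-m.mean(0);b=w-w.mean(0)
    th=np.arctan2((a[:,0]*b[:,1]-a[:,1]*b[:,0]).sum(),(a*b).sum())
    R=np.array([[np.cos(th),-np.sin(th)],[np.sin(th),np.cos(th)]]);t=w.mean(0)-R@m.mean(0)
    return t,th,np.linalg.norm(m@R.T+t-w,axis=1)
def show(n,m,w):
    t,th,r=fit(m,w);print(n,np.round(t,4),"deg",round(np.degrees(th),1),"res mm",np.round(r*1e3,1))
    return t,th
E
python3 - <<'E'
from h import *
B=lambda a,b:[(a,-b),(a,b),(-a,b),(-a,-b)]
# x axis = toward stand (+y world); y axis = -x world => image bottom
show("hearth top",[(.085,-.075),(-.085,-.075),(-.085,.075),(.085,.075)][::1],P("top",[(251,265),(332,275),(339,206),(261,197)][::-1],.064)[[0,1,2,3]])
show("hearth top",[(.085,.075),(-.085,.075),(-.085,-.075),(.085,-.075)],P("top",[(251,265),(332,275),(339,206),(261,197)],.064))
show("hearth scene",[(.085,.075),(-.085,.075),(-.085,-.075),(.085,-.075)],P("scene",[(288.5,190),(231,196),(235,241),(296,232)],.064))
show("board top",[(.055,.05),(-.055,.05),(-.055,-.05),(.055,-.05)],P("top",[(271,257),(324,257),(322,210),(272,210)],.086))
show("board scene",[(.055,.05),(-.055,.05),(-.055,-.05),(.055,-.05)],P("scene",[(276,193),(239,201),(247,231),(285,221)],.086))
show("stand base top",[(.08,.06),(-.035,.06),(-.035,-.06),(.08,-.06)],P("top",[(187,251),(239,259),(247,206),(197,200)],.010))
show("stand base scene",[(-.035,-.06),(.08,-.06)],P("scene",[(306,237),(346,233)],.010))
show("bar scene",[(-.018,.055),(-.018,-.055),(.018,-.055)],P("scene",[(307.5,193),(312,224.5),(325,223.5)],.062))
show("scraper scene",B(.04,.018),P("scene",[(375,171),(386,164),(409,182),(398,190)],.06))
show("scraper top",B(.04,.018),P("top",[(102,238),(118,237),(120,272),(104.5,272)],.06))
print("chips top",np.round(P("top",[(225,212),(224,225),(219.5,242)],.072),4).tolist())
print("chips scene",np.round(P("scene",[(316,197),(317.5,207.5),(320,215.5)],.072),4).tolist())
print("posts tops scene",np.round(P("scene",[(335.5,194),(338,213)],.08),4).tolist())
for n,u,z in(("charcoal",(432,275),.03),("dish",(151,153),.03),("bottle",(403,190),.05)):print(n,P("top",[u],z))
E
```

```text
hearth top [ 0.5477 -0.0467] deg 84.0 res mm [1.4 0.5 0.9 1.4]
hearth top [ 0.5477 -0.0467] deg 84.0 res mm [1.4 0.9 0.5 1.4]
hearth scene [ 0.5496 -0.0446] deg 83.8 res mm [3.5 2.5 0.4 4.6]
board top [ 0.5488 -0.0486] deg 91.2 res mm [0.4 0.5 2.3 2.3]
board scene [ 0.5535 -0.0473] deg 91.3 res mm [1.8 2.  1.3 2.8]
stand base top [0.5637 0.1046] deg 83.0 res mm [1.9 1.2 1.4 1.3]
stand base scene [0.5666 0.1065] deg 82.3 res mm [0.3 0.3]
bar scene [0.5648 0.1067] deg 81.3 res mm [2.  1.2 0.8]
scraper scene [0.5132 0.3552] deg -151.7 res mm [39.9 41.  40.6 41.9]
scraper top [0.4981 0.345 ] deg 10.0 res mm [34.1 36.2 33.3 35.5]
chips top [[0.5934, 0.1055], [0.5652, 0.1065], [0.5286, 0.1145]]
chips scene [[0.5357, 0.1146], [0.5711, 0.1087], [0.5984, 0.1079]]
posts tops scene [[0.5446, 0.1692], [0.6076, 0.1567]]
charcoal [[ 0.47186503 -0.34590555]]
dish [[0.73490379 0.28401136]]
bottle [[ 0.65568643 -0.28317664]]
```

```bash
cat >> h.py <<'E'
def go(x,y,z,yawdeg):  # numbers for a move to the world pose (tool down)
    from plant import env
    from scipy.spatial.transform import Rotation as Ro
    s=env.get_state();R=s["tool_rot"];c,n=np.cos(np.radians(yawdeg)),np.sin(np.radians(yawdeg))
    G=np.array([[c,n,0],[n,-c,0],[0,0,-1.]])
    d=R.T@(np.array([x,y,z])-s["tcp_pos"])*100
    print("move",np.round(d,2),np.round(Ro.from_matrix(R.T@G).as_rotvec(),3),"clock",s["clock"],"tcp",np.round(s["tcp_pos"],4),"q6",s["joint_pos"][5].round(2),"w",s["width"].round(4),"F",np.round(s["contact_force"],1))
E
python3 - <<'E'
from h import *
show("scr scene",[(-.04,-.018),(-.04,.018),(.04,.018),(.04,-.018)],P("scene",[(376,173),(385.5,164),(399,182.5),(387.5,187)],.06)[[0,1,2,3]])
print(P("scene",[(376,173),(385.5,164),(399,182.5),(387.5,187)],.06))
print(P("top",[(102,238),(118,237),(120,272),(104.5,272)],.06))
print(P("top",[(127,238),(129,272)],.0))
t=np.array([.5645,.1055]);th=np.radians(82.7);X=np.array([np.cos(th),np.sin(th)]);Y=np.array([-X[1],X[0]])
for n,p in(("c0",(.596,.1067)),("c1",(.568,.1075)),("c2",(.532,.1145))):print(n,(p-t)@X,(p-t)@Y)
go(.5,.345,.2,-3)
E
```

```text
scr scene [0.5092 0.3412] deg 14.7 res mm [13.8  5.4  4.9  8.4]
[[0.48892058 0.31431273]
 [0.46400059 0.35353157]
 [0.53849966 0.36773906]
 [0.54543568 0.32934228]]
[[0.5332235  0.36750818]
 [0.5361286  0.33348006]
 [0.46186183 0.32309435]
 [0.46114881 0.35577896]]
[[0.54218045 0.33254686]
 [0.46567733 0.32199892]]
c0 0.005192808502050576 -0.031092197411264285
c1 0.002428515015284781 -0.003217501331862351
c2 0.004797450203766391 0.0333801508615881Traceback (most recent call last):
  File "<stdin>", line 8, in <module>
  File "h.py", line 22, in go
    print("move",np.round(d,2),np.round(Ro.from_matrix(R.T@G).as_rotvec(),3),"clock",s["clock"],"tcp",np.round(s["tcp_pos"],4),"q6",s["joint_pos"][5].round(2),"w",s["width"].round(4),"F",np.round(s["contact_force"],1))
                                                                                                                                                                   ^^^^^^^^^^^^^^^^
AttributeError: 'float' object has no attribute 'round'
```

```bash
sed -i 's/s\["joint_pos"\]\[5\].round(2),"w",s\["width"\].round(4)/round(float(s["joint_pos"][5]),2),"w",round(float(s["width"]),4)/' h.py; python3 -c "
from h import *
go(.499,.345,.2,9)"
```

```text
move [ 59.04 -76.34   3.18] [-0.002 -0.     0.217] clock 0.1 tcp [ 0.2281 -0.5813  0.2303] q6 -0.13 w 0.0855 F [-1.3  0.2 -0.6]
```

Emit:
drive_tool --increments '[59, -76.3, 3.2, 0, 0, 0.217, 0, 59, -76.3, 3.2, 0, 0, 0.217, 0, 59, -76.3, 3.2, 0, 0, 0.217, 0, 59, -76.3, 3.2, 0, 0, 0.217, 0, 59, -76.3, 3.2, 0, 0, 0.217, 0, 59, -76.3, 3.2, 0, 0, 0.217, 0, 59, -76.3, 3.2, 0, 0, 0.217, 0, 59, -76.3, 3.2, 0, 0, 0.217, 0]'

```text
clock: 0.77
tcp_pos: [0.3216, -0.26, 0.2197]
tool_rot: [[0.988, 0.155, -0.0], [0.155, -0.988, 0.0], [-0.0, -0.0, -1.0]]
contact_force: [0.9, -0.5, 0.1]
width: 0.0855
grasp_force: 0.0
```

```bash
python3 -c "
from h import *
go(.499,.345,.2,9)"
```

```text
move [ 26.94 -57.     2.  ] [-0.     0.    -0.001] clock 0.7667 tcp [ 0.3216 -0.26    0.2197] q6 0.54 w 0.0855 F [ 0.9 -0.5  0.1]
```

Emit:
drive_tool --increments '[26.9, -57, 2, 0, 0, 0, 0, 26.9, -57, 2, 0, 0, 0, 0, 26.9, -57, 2, 0, 0, 0, 0, 26.9, -57, 2, 0, 0, 0, 0, 26.9, -57, 2, 0, 0, 0, 0, 26.9, -57, 2, 0, 0, 0, 0, 26.9, -57, 2, 0, 0, 0, 0, 26.9, -57, 2, 0, 0, 0, 0]'

```text
clock: 1.43
tcp_pos: [0.415, 0.06, 0.2096]
tool_rot: [[0.988, 0.156, 0.001], [0.156, -0.988, -0.0], [0.001, 0.0, -1.0]]
contact_force: [1.2, 0.8, 0.2]
width: 0.0858
grasp_force: 0.0
```

```bash
python3 -c "
from h import *
go(.499,.345,.2,9)"
```

```text
move [ 12.76 -26.84   0.96] [ 0.    -0.001 -0.   ] clock 1.4333 tcp [0.415  0.06   0.2096] q6 1.37 w 0.0858 F [1.2 0.8 0.2]
```

Emit:
drive_tool --increments '[12.8, -26.8, 1, 0, 0, 0, 0, 12.8, -26.8, 1, 0, 0, 0, 0, 12.8, -26.8, 1, 0, 0, 0, 0, 12.8, -26.8, 1, 0, 0, 0, 0, 12.8, -26.8, 1, 0, 0, 0, 0, 12.8, -26.8, 1, 0, 0, 0, 0, 12.8, -26.8, 1, 0, 0, 0, 0, 12.8, -26.8, 1, 0, 0, 0, 0]'

```text
clock: 2.1
tcp_pos: [0.4996, 0.3478, 0.1978]
tool_rot: [[0.987, 0.16, -0.002], [0.16, -0.987, 0.002], [-0.001, -0.002, -1.0]]
contact_force: [0.1, -0.3, -0.2]
width: 0.085
grasp_force: 0.0
```

```bash
python3 - <<'E'
from h import *
from plant import env,cams
import cv2
s=env.get_state();c=cams.camera("wrist")
W=np.eye(4);W[:3,:3]=s["tool_rot"];W[:3,3]=s["tcp_pos"]
cv2.imwrite("pics/w1.png",c["img"])
np.savez("wrist.npz",img=c["img"],fx=c["fx"],fy=c["fy"],cx=c["cx"],cy=c["cy"],world_from_camera=W@c["mount"])
go(.499,.345,.2,9)
E
```

```text
move [-0.04  0.09 -0.21] [-0.     0.002  0.003] clock 2.15 tcp [0.4993 0.346  0.1979] q6 1.89 w 0.0856 F [-0.7 -0.5 -0.2]
```

View pics/w1.png

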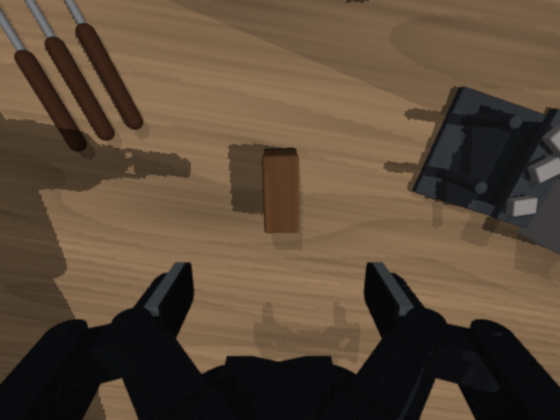

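The wrist view shows the scraper's top face at about (264,156), (298,155), (299,232), (263,232). The stand's far base corners are at (460,88) and (413,189), and the post tops are near (517,122) and (481,187).

```bash
python3 - <<'E'
from h import *
show("scr",[(.04,.018),(.04,-.018),(-.04,-.018),(-.04,.018)],P("wrist",[(264,156),(298,155),(299,232),(263,232)],.06))
w=P("wrist",[(460,88),(413,189)],.010);print(w);show("base",[(.08,-.06),(.08,.06)],w)
w=P("wrist",[(517,122),(481,187)],.08);print(w);show("posts",[(.061,-.03),(.061,.03)],w)
go(.499,.345,.026,9)
E
```

```text
scr [0.5002 0.3454] deg 9.5 res mm [2.5 2.  1.1 1.2]
[[0.63025733 0.17849596]
 [0.51837321 0.19441464]]
base [0.563  0.1073] deg 81.9 res mm [3.5 3.5]
[[0.60111229 0.16018147]
 [0.54244464 0.16940987]]
posts [0.5623 0.1045] deg 81.1 res mm [0.3 0.3]
move [-1.000e-02  1.000e-01  1.719e+01] [-0.     0.002  0.003] clock 2.15 tcp [0.4993 0.346  0.1979] q6 1.89 w 0.0856 F [-0.7 -0.5 -0.2]
```

Emit:
drive_tool --increments '[0.1, 0.1, 17.2, 0, 0, 0, 0, 0.1, 0.1, 17.2, 0, 0, 0, 0, 0.1, 0.1, 17.2, 0, 0, 0, 0, 0.1, 0.1, 17.2, 0, 0, 0, 0, 0.1, 0.1, 17.2, 0, 0, 0, 0, 0.1, 0.1, 17.2, 0, 0, 0, 0.5, 0.1, 0.1, 17.2, 0, 0, 0, 0.8, 0.1, 0.1, 17.2, 0, 0, 0, 1]'

```text
clock: 2.82
tcp_pos: [0.5034, 0.3425, 0.0314]
tool_rot: [[0.988, 0.156, 0.005], [0.156, -0.988, 0.002], [0.005, -0.002, -1.0]]
contact_force: [-0.5, -0.1, 1.6]
width: 0.0516
grasp_force: 0.0
```

Emit:
drive_tool --increments '[0, 0, 0, 0, 0, 0, 1, 0, 0, 0, 0, 0, 0, 1, 0, 0, 0, 0, 0, 0, 1, 0, 0, 0, 0, 0, 0, 1, 0, 0, 0, 0, 0, 0, 1, 0, 0, 0, 0, 0, 0, 1]'

```text
clock: 3.32
tcp_pos: [0.5035, 0.343, 0.0317]
tool_rot: [[0.988, 0.156, 0.006], [0.156, -0.988, 0.003], [0.006, -0.002, -1.0]]
contact_force: [0.4, 0.3, 5.9]
width: 0.0354
grasp_force: 61.1
```

```bash
python3 -c "
from h import *
go(.5,.345,.2,9)"
```

```text
move [ -0.21  -0.28 -16.83] [-0.002 -0.006 -0.   ] clock 3.3167 tcp [0.5035 0.343  0.0317] q6 1.88 w 0.0354 F [0.4 0.3 5.9]
```

Emit:
drive_tool --increments '[-0.2, -0.3, -5, 0, 0, 0, 1, -0.2, -0.3, -12, 0, 0, 0, 1, -0.2, -0.3, -16.8, 0, 0, 0, 1, -0.2, -0.3, -16.8, 0, 0, 0, 1, -0.2, -0.3, -16.8, 0, 0, 0, 1, -0.2, -0.3, -16.8, 0, 0, 0, 1]'

```text
clock: 3.82
tcp_pos: [0.5011, 0.3458, 0.202]
tool_rot: [[0.988, 0.156, 0.01], [0.156, -0.988, 0.005], [0.01, -0.003, -1.0]]
contact_force: [0.2, 0.6, -1.4]
width: 0.0348
grasp_force: 60.7
```

```bash
cat >> h.py <<'E'
ST=np.array([.563,.105]);STH=82.
def sgo(x,y,z,dyaw): # target in the stand frame
    a=np.radians(STH);X=np.array([np.cos(a),np.sin(a)]);Y=np.array([-X[1],X[0]])
    from plant import env
    d=env.get_state()["tcp_pos"][:2]-ST;print("stand frame now",np.round([d@X,d@Y],4))
    p=ST+x*X+y*Y;go(p[0],p[1],z,STH+dyaw)
E
python3 -c "
from h import *
sgo(-.044,.016,.18,-90)"
```

```text
stand frame now [0.2298 0.0948]
move [-0.49 28.5   2.11] [-0.005 -0.01   0.297] clock 3.8167 tcp [0.5011 0.3458 0.202 ] q6 1.89 w 0.0348 F [ 0.2  0.6 -1.4]
```

Emit:
drive_tool --increments '[-0.5, 28.5, 2, -0.005, -0.01, 0.297, 1, -0.5, 28.5, 2, -0.005, -0.01, 0.297, 1, -0.5, 28.5, 2, -0.005, -0.01, 0.297, 1, -0.5, 28.5, 2, -0.005, -0.01, 0.297, 1, -0.5, 28.5, 2, -0.005, -0.01, 0.297, 1, -0.5, 28.5, 2, -0.005, -0.01, 0.297, 1, -0.5, 28.5, 2, -0.005, -0.01, 0.297, 1, -0.5, 28.5, 2, -0.005, -0.01, 0.297, 1]'

```text
clock: 4.48
tcp_pos: [0.5374, 0.0559, 0.1741]
tool_rot: [[0.989, -0.145, -0.012], [-0.145, -0.989, -0.008], [-0.011, 0.01, -1.0]]
contact_force: [-0.5, 0.8, -0.5]
width: 0.035
grasp_force: 60.9
```

```bash
python3 - <<'E'
from h import *
from plant import env,cams
import cv2
s=env.get_state();c=cams.camera("top")
W=np.eye(4);W[:3,:3]=s["tool_rot"];W[:3,3]=s["tcp_pos"]
c=cams.camera("wrist");cv2.imwrite("pics/w2.png",c["img"])
np.savez("wrist2.npz",img=c["img"],fx=c["fx"],fy=c["fy"],cx=c["cx"],cy=c["cy"],world_from_camera=W@c["mount"])
sgo(-.044,.016,.098,-90)
E
```

```text
stand frame now [-0.0475  0.0194]
move [ 0.43 -0.4   7.65] [ 0.006  0.011 -0.004] clock 4.5833 tcp [0.5372 0.0606 0.1746] q6 1.69 w 0.0351 F [-0.2  1.  -1.5]
```

View pics/w2.png

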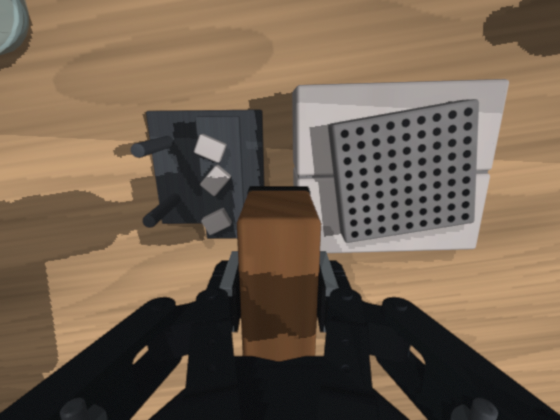

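The wrist view shows the three chips still on the bar, at (210,148), (216,180) and (217,220). The scraper is held, with its far end face between rows 188 and 220. I'll check its tilt by projecting the box, and then lower it.

```bash
python3 - <<'E'
from h import *
from plant import env
c=np.load("wrist2.npz");s=env.get_state()
M=np.linalg.inv(c["world_from_camera"])
W=np.eye(4);W[:3,:3]=s["tool_rot"];W[:3,3]=s["tcp_pos"]
for p in([.037,.018,.0317],[.037,-.018,.0317],[.037,.018,-.0283],[.037,-.018,-.0283]):
    q=(M@W@np.array(p+[1]))[:3];print(p,c["fx"]*q[0]/q[2]+c["cx"],c["fy"]*q[1]/q[2]+c["cy"])
show("board w",[(.055,.05),(-.055,.05),(-.055,-.05),(.055,-.05)],P("wrist2",[(346,241),(475,220),(477,100),(330,125)],.086))
print("brick edge",P("wrist2",[(295,87),(320,250)],.064),"base -x corner",P("wrist2",[(263,110)],.01),"posts",P("wrist2",[(137,150),(150,219)],.08))
show("posts",[(.061,-.03),(.061,.03)],P("wrist2",[(137,150),(151,219)],.08))
sgo(-.044,.016,.098,-90)
E
```

```text
[0.037, 0.018, 0.0317] 299.7172249024323 185.6526989283909
[0.037, -0.018, 0.0317] 240.079838388641 185.77057983480066
[0.037, 0.018, -0.0283] 310.0157216550693 220.1267478836609
[0.037, -0.018, -0.0283] 222.3374171112236 220.3146438590253
board w [ 0.5518 -0.0501] deg 92.0 res mm [2.4 1.3 2.9 0.7]
brick edge [[0.630398   0.02774726]
 [0.4852125  0.02251974]] base -x corner [[0.61709975 0.05779681]] posts [[0.60179387 0.15777486]
 [0.54407725 0.16393757]]
posts [0.5673 0.0997] deg 84.7 res mm [1. 1.]
stand frame now [-0.0475  0.0194]
move [ 0.43 -0.4   7.65] [ 0.006  0.011 -0.004] clock 4.5833 tcp [0.5372 0.0606 0.1746] q6 1.69 w 0.0351 F [-0.2  1.  -1.5]
```

Emit:
drive_tool --increments '[0.4, -0.2, 4, 0.006, 0.011, 0, 1, 0.4, -0.2, 6.5, 0.006, 0.011, 0, 1, 0.4, -0.2, 7.6, 0.006, 0.011, 0, 1, 0.4, -0.2, 7.6, 0.006, 0.011, 0, 1, 0.4, -0.2, 7.6, 0.006, 0.011, 0, 1]'

```text
clock: 5.0
tcp_pos: [0.541, 0.0641, 0.0995]
tool_rot: [[0.99, -0.138, 0.0], [-0.138, -0.99, -0.0], [0.0, 0.0, -1.0]]
contact_force: [0.6, -0.2, -0.5]
width: 0.035
grasp_force: 60.8
```

```bash
python3 -c "
from h import *
sgo(.012,.016,.098,-90)"
```

```text
stand frame now [-0.0436  0.0161]
move [ 0.02 -5.56  0.15] [ 0.    -0.     0.001] clock 5.0 tcp [0.541  0.0641 0.0995] q6 1.68 w 0.035 F [ 0.6 -0.2 -0.5]
```

Emit:
drive_tool --increments '[0, -0.8, 0.2, 0, 0, 0, 1, 0, -1.6, 0.2, 0, 0, 0, 1, 0, -2.4, 0.2, 0, 0, 0, 1, 0, -3.2, 0.2, 0, 0, 0, 1, 0, -4, 0.2, 0, 0, 0, 1, 0, -4.8, 0.2, 0, 0, 0, 1, 0, -5.6, 0.2, 0, 0, 0, 1, 0, -5.6, 0.2, 0, 0, 0, 1]'

```text
clock: 5.67
tcp_pos: [0.5494, 0.1201, 0.0977]
tool_rot: [[0.99, -0.138, 0.002], [-0.138, -0.99, -0.0], [0.002, -0.0, -1.0]]
contact_force: [-0.5, -1.1, -1.1]
width: 0.0352
grasp_force: 60.8
```

Emit:
drive_tool --increments '[0, 0, -2.5, 0, 0, 0, 1, 0, 2.8, -2.5, 0, 0, 0, 1, 3.2, 5.6, -2.5, 0, 0, 0, 1, 3.2, 5.6, -2.5, 0, 0, 0, 1, 3.2, 5.6, 0, 0, 0, 0, 1, 3.2, 5.6, 0, 0, 0, 0, 1, 3.2, 5.6, 0, 0, 0, 0, 1]'

```text
clock: 6.25
tcp_pos: [0.5714, 0.0584, 0.096]
tool_rot: [[0.99, -0.14, -0.003], [-0.14, -0.99, -0.001], [-0.003, 0.001, -1.0]]
contact_force: [0.4, -0.9, -0.7]
width: 0.0346
grasp_force: 60.9
```

```bash
python3 -c "
from h import *
sgo(.012,-.016,.098,-90)"
```

```text
stand frame now [-0.045  -0.0148]
move [ 0.11 -5.7  -0.2 ] [ 0.001  0.003 -0.001] clock 6.25 tcp [0.5714 0.0584 0.096 ] q6 1.68 w 0.0346 F [ 0.4 -0.9 -0.7]
```

Emit:
drive_tool --increments '[0.1, -0.8, -0.1, 0, 0, 0, 1, 0.1, -1.6, -0.1, 0, 0, 0, 1, 0.1, -2.4, -0.1, 0, 0, 0, 1, 0.1, -3.2, -0.1, 0, 0, 0, 1, 0.1, -4, -0.1, 0, 0, 0, 1, 0.1, -4.8, -0.1, 0, 0, 0, 1, 0.1, -5.7, -0.1, 0, 0, 0, 1, 0.1, -5.7, -0.1, 0, 0, 0, 1]'

```text
clock: 6.92
tcp_pos: [0.5822, 0.1168, 0.0988]
tool_rot: [[0.99, -0.138, 0.002], [-0.138, -0.99, 0.0], [0.002, -0.0, -1.0]]
contact_force: [-0.7, -0.5, -0.7]
width: 0.0349
grasp_force: 60.9
```

Emit:
drive_tool --increments '[0, 0, -4, 0, 0, 0, 1, 0, 0, -8, 0, 0, 0, 1, -4, -10, -10, 0, 0, 0, 1, -8, -18, -10, 0, 0, 0, 1, -8, -20, -10, 0, 0, 0, 1, -8, -20, -10, 0, 0, 0, 1, -8, -20, -10, 0, 0, 0, 1, -8, -20, -10, 0, 0, 0, 1]'

```text
clock: 7.58
tcp_pos: [0.5287, 0.3299, 0.1992]
tool_rot: [[0.991, -0.135, 0.002], [-0.135, -0.991, 0.002], [0.002, -0.003, -1.0]]
contact_force: [-0.5, -0.6, -1.7]
width: 0.0353
grasp_force: 61.0
```

```bash
python3 - <<'E'
from h import *
from plant import cams
import cv2
ims=[]
for n,(u0,v0) in(("top",(165,190)),("scene",(225,175))):
    c=cams.camera(n);np.savez(n+"b.npz",**c);im=cv2.resize(c["img"][v0:v0+95,u0:u0+190],None,fx=3,fy=3,interpolation=cv2.INTER_CUBIC);ims.append(np.clip(255*(im/255.)**.6,0,255).astype(np.uint8))
cv2.imwrite("pics/a1.png",np.vstack(ims))
go(.5,.345,.034,9)
E
```

```text
move [-3.23 -1.45 16.44] [ 0.001 -0.002 -0.293] clock 7.6833 tcp [0.5297 0.3263 0.1985] q6 2.13 w 0.0354 F [-0.4 -0.5 -1.6]
```

View pics/a1.png

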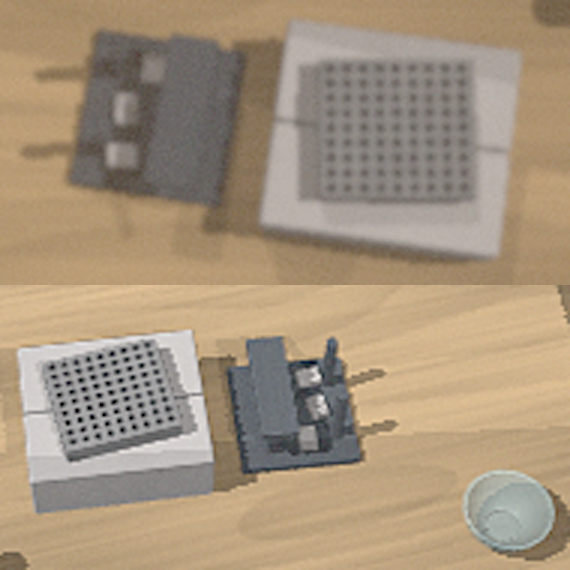

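All three chips are off the bar and lying on the base plate, and the bar is clear. I'll set the scraper down.

Emit:
drive_tool --increments '[-3.2, -1.5, 4, 0, 0, -0.1, 1, -3.2, -1.5, 8, 0, 0, -0.2, 1, -3.2, -1.5, 12, 0, 0, -0.293, 1, -3.2, -1.5, 14.5, 0, 0, -0.293, 1, -3.2, -1.5, 15.5, 0, 0, -0.293, 1, -3.2, -1.5, 16.2, 0, 0, -0.293, 1, -3.2, -1.5, 16.5, 0, 0, -0.293, 1, -3.2, -1.5, 16.5, 0, 0, -0.293, 1]'

```text
clock: 8.35
tcp_pos: [0.5029, 0.3432, 0.0347]
tool_rot: [[0.989, 0.151, 0.004], [0.151, -0.989, 0.0], [0.004, 0.0, -1.0]]
contact_force: [0.1, 0.2, -1.3]
width: 0.0351
grasp_force: 60.9
```

```bash
python3 -c "
from h import *
go(.5,.345,.0315,9)"
```

```text
move [-0.26 -0.22  0.32] [ 0.    -0.004 -0.006] clock 8.35 tcp [0.5029 0.3432 0.0347] q6 1.89 w 0.0351 F [ 0.1  0.2 -1.3]
```

Emit:
drive_tool --increments '[0, 0, 0.3, 0, 0, 0, 1, 0, 0, 0.3, 0, 0, 0, 1, 0, 0, 0.3, 0, 0, 0, 1, 0, 0, 0.3, 0, 0, 0, 0.5, 0, 0, 0.3, 0, 0, 0, 0, 0, 0, 0.3, 0, 0, 0, 0, 0, 0, 0.3, 0, 0, 0, 0, 0, 0, 0.3, 0, 0, 0, 0]'

```text
clock: 9.02
tcp_pos: [0.5014, 0.3434, 0.0305]
tool_rot: [[0.988, 0.152, 0.002], [0.152, -0.988, -0.001], [0.002, 0.001, -1.0]]
contact_force: [0.0, -0.1, 0.0]
width: 0.0855
grasp_force: 0.0
```

Emit:
drive_tool --increments '[0, 0, -3, 0, 0, 0, 0, 0, 0, -7, 0, 0, 0, 0, 0, 0, -11, 0, 0, 0, 0, 0, 0, -15, 0, 0, 0, 0, 0, 0, -16, 0, 0, 0, 0, 0, 0, -16, 0, 0, 0, 0]'

```text
clock: 9.52
tcp_pos: [0.5038, 0.3449, 0.1961]
tool_rot: [[0.988, 0.152, 0.01], [0.152, -0.988, 0.004], [0.011, -0.002, -1.0]]
contact_force: [-0.3, 0.8, 0.3]
width: 0.0853
grasp_force: 0.0
```

```bash
python3 -c "
from h import *
sgo(-.25,-.004,.2,0)"
```

```text
stand frame now [0.2293 0.092 ]
move [-4.63 48.67 -0.54] [ 0.005 -0.011 -1.278] clock 9.5167 tcp [0.5038 0.3449 0.1961] q6 1.89 w 0.0853 F [-0.3  0.8  0.3]
```

Emit:
drive_tool --increments '[-4.6, 48.7, -0.5, 0, 0, -1.278, 0.4, -4.6, 48.7, -0.5, 0, 0, -1.278, 0.4, -4.6, 48.7, -0.5, 0, 0, -1.278, 0.4, -4.6, 48.7, -0.5, 0, 0, -1.278, 0.4, -4.6, 48.7, -0.5, 0, 0, -1.278, 0.4, -4.6, 48.7, -0.5, 0, 0, -1.278, 0.4, -4.6, 48.7, -0.5, 0, 0, -1.278, 0.4, -4.6, 48.7, -0.5, 0, 0, -1.278, 0.4]'

```text
clock: 10.18
tcp_pos: [0.5184, 0.0366, 0.192]
tool_rot: [[0.476, 0.88, -0.001], [0.88, -0.476, -0.0], [-0.001, -0.0, -1.0]]
contact_force: [0.4, 0.7, 0.0]
width: 0.0515
grasp_force: 0.0
```

```bash
python3 -c "
from h import *
sgo(-.25,-.004,.2,0)"
```

```text
stand frame now [-0.0739  0.0346]
move [-15.16   9.76  -0.8 ] [-0.001  0.001 -0.356] clock 10.1833 tcp [0.5184 0.0366 0.192 ] q6 0.42 w 0.0515 F [0.4 0.7 0. ]
```

Emit:
drive_tool --increments '[-15.2, 9.8, -0.8, 0, 0, -0.356, 0.4, -15.2, 9.8, -0.8, 0, 0, -0.356, 0.4, -15.2, 9.8, -0.8, 0, 0, -0.356, 0.4, -15.2, 9.8, -0.8, 0, 0, -0.356, 0.4, -15.2, 9.8, -0.8, 0, 0, -0.356, 0.4, -15.2, 9.8, -0.8, 0, 0, -0.356, 0.4, -15.2, 9.8, -0.8, 0, 0, -0.356, 0.4]'

```text
clock: 10.77
tcp_pos: [0.5315, -0.1432, 0.2001]
tool_rot: [[0.148, 0.989, -0.001], [0.989, -0.148, 0.001], [0.001, -0.001, -1.0]]
contact_force: [0.5, 0.7, 0.8]
width: 0.0515
grasp_force: 0.0
```

```bash
python3 -c "
from h import *
sgo(-.25,-.006,.069,0)"
```

```text
stand frame now [-0.2502 -0.0034]
move [1.000e-02 2.700e-01 1.311e+01] [-0.001 -0.001 -0.009] clock 10.7667 tcp [ 0.5315 -0.1432  0.2001] q6 -0.26 w 0.0515 F [0.5 0.7 0.8]
```

Emit:
drive_tool --increments '[-0.3, 0.3, 4, 0, 0, -0.009, 0.4, -0.3, 0.3, 8, 0, 0, -0.009, 0.4, -0.3, 0.3, 11.5, 0, 0, -0.009, 0.4, -0.3, 0.3, 12.9, 0, 0, -0.009, 0.4, -0.3, 0.3, 12.9, 0, 0, -0.009, 0.4, -0.3, 0.3, 12.9, 0, 0, -0.009, 0.4]'

```text
clock: 11.27
tcp_pos: [0.5341, -0.1438, 0.0715]
tool_rot: [[0.135, 0.991, -0.001], [0.991, -0.135, 0.001], [0.001, -0.002, -1.0]]
contact_force: [-0.5, -0.5, 0.8]
width: 0.0513
grasp_force: 0.0
```

```bash
python3 -c "
from h import *
sgo(-.2,-.006,.070,0)"
```

```text
stand frame now [-0.2504 -0.006 ]
move [5.04 0.02 0.15] [-0.002 -0.001  0.004] clock 11.2667 tcp [ 0.5341 -0.1438  0.0715] q6 -0.27 w 0.0513 F [-0.5 -0.5  0.8]
```

Emit:
drive_tool --increments '[1, 0, 0.1, 0, 0, 0, 0.4, 1.7, 0, 0.1, 0, 0, 0, 0.4, 2.3, 0, 0.1, 0, 0, 0, 0.4, 2.9, 0, 0.1, 0, 0, 0, 0.4, 3.5, 0, 0.1, 0, 0, 0, 0.4, 4.1, 0, 0.1, 0, 0, 0, 0.4, 4.7, 0, 0.1, 0, 0, 0, 0.4, 5, 0, 0.1, 0, 0, 0, 0.4]'

```text
clock: 11.93
tcp_pos: [0.5421, -0.0954, 0.0721]
tool_rot: [[0.136, 0.991, 0.002], [0.991, -0.136, -0.001], [-0.001, 0.002, -1.0]]
contact_force: [-1.3, -3.3, 1.5]
width: 0.0509
grasp_force: 1.6
```

```bash
python3 - <<'E'
from h import *
from plant import cams
import cv2
ims=[]
for n,(u0,v0) in(("top",(165,190)),("scene",(225,175))):
    c=cams.camera(n);np.savez(n+"c.npz",**c);im=cv2.resize(c["img"][v0:v0+75,u0:u0+190],None,fx=4,fy=4,interpolation=cv2.INTER_CUBIC);ims.append(np.clip(255*(im/255.)**.6,0,255).astype(np.uint8))
cv2.imwrite("pics/a2.png",np.vstack(ims))
sgo(-.1,-.006,.070,0)
E
```

```text
stand frame now [-0.2011 -0.0072]
move [10.11 -0.09  0.18] [ 0.002 -0.     0.003] clock 12.0333 tcp [ 0.5422 -0.0952  0.0718] q6 -0.18 w 0.0513 F [ 0.7 -0.8  1.2]
```

View pics/a2.png

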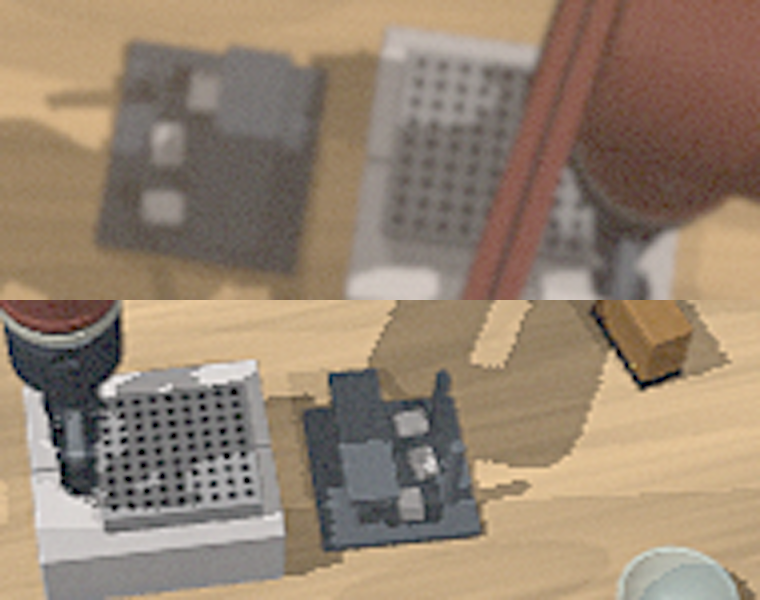

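The board is now square with the bricks. Scene view: its front edge runs (286.5,196.3) to (290.5,226.8), with the near back corner at (251.3,230). The bar corners are (307.5,193.5), (319.5,192.5), (311,224.5) and (324.5,224).

```bash
python3 - <<'E'
from h import *
b=P("scene",[(286.5,196.3),(290.5,226.8),(251.3,230)],.086)
show("board",[(.055,.05),(.055,-.05),(-.055,-.05)],b)
show("bar",[(-.018,.055),(.018,.055),(-.018,-.055),(.018,-.055)],P("scene",[(307.5,193.5),(319.5,192.5),(311,224.5),(324.5,224)],.062))
print("posts",np.round(P("scene",[(225+443/4,175+72/4),(225+452/4,175+148/4)],.08),4))
print("bar-top mid y via top:",P("top",[(221,204),(217,256)],.062))
b=P("top",[(165+410/4,190+57/4),(165+388/4,190+238/4)],.086);print("board front top",b)
E
```

```text
board [ 0.564  -0.0292] deg 82.0 res mm [0.9 1.6 2.4]
bar [0.5662 0.1051] deg 80.2 res mm [2.4 1.7 2.8 1.5]
posts [[0.5415 0.1709]
 [0.6044 0.1577]]
bar-top mid y via top: [[0.61273324 0.11582527]
 [0.49990987 0.11967702]]
board front top [[0.60933765 0.01495993]
 [0.51315654 0.02424024]]
```

Emit:
drive_tool --increments '[0.6, -0.05, 0.2, 0, 0, 0, 0.4, 1.2, -0.1, 0.2, 0, 0, 0, 0.4, 1.8, -0.15, 0.2, 0, 0, 0, 0.4, 2.4, -0.2, 0.2, 0, 0, 0, 0.4, 3, -0.25, 0.2, 0, 0, 0, 0.4, 3.6, -0.35, 0.2, 0, 0, 0, 0.4, 4.2, -0.4, 0.2, 0, 0, 0, 0.4, 4.2, -0.4, 0.2, 0, 0, 0, 0.4]'

```text
clock: 12.7
tcp_pos: [0.5436, -0.0522, 0.0697]
tool_rot: [[0.135, 0.991, 0.001], [0.991, -0.135, 0.001], [0.001, 0.001, -1.0]]
contact_force: [-0.8, 0.6, 0.3]
width: 0.0512
grasp_force: 0.0
```

Emit:
drive_tool --increments '[0.6, -0.05, 0, 0, 0, 0, 0.4, 1.2, -0.1, 0, 0, 0, 0, 0.4, 1.8, -0.15, 0, 0, 0, 0, 0.4, 2.4, -0.2, 0, 0, 0, 0, 0.4, 3, -0.25, 0, 0, 0, 0, 0.4, 3.6, -0.35, 0, 0, 0, 0, 0.4, 4.2, -0.4, 0, 0, 0, 0, 0.4, 4.2, -0.4, 0, 0, 0, 0, 0.4]'

```text
clock: 13.37
tcp_pos: [0.5456, -0.0102, 0.0699]
tool_rot: [[0.135, 0.991, 0.002], [0.991, -0.135, 0.0], [0.001, 0.002, -1.0]]
contact_force: [0.3, -0.1, 1.0]
width: 0.0513
grasp_force: 0.0
```

```bash
python3 - <<'E'
from h import *
from plant import cams
import cv2
ims=[]
for n,(u0,v0) in(("top",(165,190)),("scene",(225,175))):
    c=cams.camera(n);np.savez(n+"c.npz",**c);im=cv2.resize(c["img"][v0:v0+75,u0:u0+150],None,fx=4,fy=4,interpolation=cv2.INTER_CUBIC);ims.append(np.clip(255*(im/255.)**.6,0,255).astype(np.uint8))
cv2.imwrite("pics/a3.png",np.vstack(ims))
sgo(-.066,-.006,.070,0)
E
```

```text
stand frame now [-0.1172  0.0015]
move [ 5.12  0.76 -0.04] [ 0.001 -0.     0.004] clock 13.4667 tcp [ 0.5453 -0.0108  0.0696] q6 -0.03 w 0.0509 F [ 0.4 -0.   0. ]
```

View pics/a3.png

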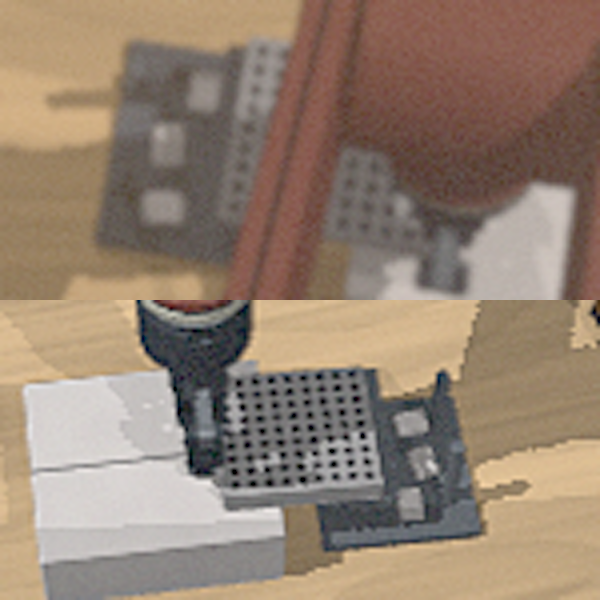

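Scene view: the board's front edge runs (319.2,192) to (320.7,222.5), with the near back corner at (281,224). Top view: the front corners are at about (226.5,200) and (219.5,246). The board's leading edge is now over the bar.

```bash
python3 - <<'E'
from h import *
b=P("scene",[(319.2,192),(320.7,222.5),(281,224)],.086)
show("board",[(.055,.05),(.055,-.05),(-.055,-.05)],b)
b=P("top",[(226.5,200),(219.5,246)],.086);print("front top",b)
show("b",[(.055,-.05),(.055,.05)],b)
E
```

```text
board [0.5685 0.0586] deg 77.6 res mm [2.  1.6 1.3]
front top [[0.61661341 0.10195698]
 [0.51851458 0.11269555]]
b [0.5616 0.0527] deg 83.8 res mm [0.7 0.7]
```

Emit:
drive_tool --increments '[0.5, -0.06, 0, 0, 0, 0, 0.4, 1, -0.12, 0, 0, 0, 0, 0.4, 1.5, -0.18, 0, 0, 0, 0, 0.4, 2, -0.24, 0, 0, 0, 0, 0.4, 2.5, -0.3, 0, 0, 0, 0, 0.4, 3, -0.36, 0, 0, 0, 0, 0.4, 3.5, -0.42, 0, 0, 0, 0, 0.4, 4, -0.5, 0, 0, 0, 0, 0.4]'

```text
clock: 14.13
tcp_pos: [0.5461, 0.0291, 0.0698]
tool_rot: [[0.136, 0.991, 0.002], [0.991, -0.136, -0.001], [-0.0, 0.002, -1.0]]
contact_force: [-0.3, -1.1, -0.7]
width: 0.0512
grasp_force: 0.8
```

```bash
python3 -c "
from h import *
sgo(-.066,.006,.070,0)"
```

```text
stand frame now [-0.0775  0.0062]
move [ 1.15  0.03 -0.02] [0.002 0.    0.003] clock 14.1333 tcp [0.5461 0.0291 0.0698] q6 0.05 w 0.0512 F [-0.3 -1.1 -0.7]
```

Emit:
drive_tool --increments '[0.15, 0, 0, 0, 0, 0, 0.4, 0.3, 0, 0, 0, 0, 0, 0.4, 0.4, 0, 0, 0, 0, 0, 0.4, 0.5, 0, 0, 0, 0, 0, 0.4, 0.6, 0, 0, 0, 0, 0, 0.4, 0.65, 0, 0, 0, 0, 0, 0.4, 0.7, 0, 0, 0, 0, 0, 0.4]'

```text
clock: 14.72
tcp_pos: [0.5471, 0.0354, 0.0699]
tool_rot: [[0.136, 0.991, 0.002], [0.991, -0.136, -0.001], [-0.0, 0.002, -1.0]]
contact_force: [-0.1, -1.1, -1.1]
width: 0.0513
grasp_force: 0.9
```

Emit:
drive_tool --increments '[0.05, 0, 0, 0, 0, 0, 0.4, 0.1, 0, 0, 0, 0, 0, 0.4]'

```text
clock: 14.88
tcp_pos: [0.5472, 0.0364, 0.0699]
tool_rot: [[0.136, 0.991, 0.002], [0.991, -0.136, -0.001], [-0.0, 0.002, -1.0]]
contact_force: [-0.5, -2.2, -0.2]
width: 0.0514
grasp_force: 0.9
```

Emit:
drive_tool --increments '[0.05, 0, 0, 0, 0, 0, 0.4, 0.1, 0, 0, 0, 0, 0, 0.4]'

```text
clock: 15.05
tcp_pos: [0.5473, 0.0375, 0.0699]
tool_rot: [[0.136, 0.991, 0.002], [0.991, -0.136, -0.001], [-0.0, 0.002, -1.0]]
contact_force: [-1.3, -2.1, -1.0]
width: 0.051
grasp_force: 0.9
```

```bash
python3 - <<'E'
from h import *
from plant import cams
import cv2
a=np.load("scenec.npz")["img"]
c=cams.camera("scene");np.savez("scened.npz",**c);
ims=[]
for im in(a,c["img"]):
    im=cv2.resize(im[180:245,265:355],None,fx=6,fy=6,interpolation=cv2.INTER_CUBIC)[:300];ims.append(np.clip(255*(im/255.)**.6,0,255).astype(np.uint8))
cv2.imwrite("pics/a4.png",np.vstack(ims))
sgo(-.066,.006,.070,0)
E
```

```text
stand frame now [-0.0689  0.0061]
move [ 0.29  0.01 -0.01] [0.002 0.    0.003] clock 15.1 tcp [0.5473 0.0376 0.0699] q6 0.06 w 0.0513 F [-0.2 -1.1 -1.1]
```

Emit:
drive_tool --increments '[0.05, 0, 0, 0, 0, 0, 0.4, 0.1, 0, 0, 0, 0, 0, 0.4]'

```text
clock: 15.27
tcp_pos: [0.5474, 0.0385, 0.0699]
tool_rot: [[0.136, 0.991, 0.002], [0.991, -0.136, -0.001], [-0.0, 0.002, -1.0]]
contact_force: [-0.6, -1.7, -0.6]
width: 0.0513
grasp_force: 0.9
```

Emit:
drive_tool --increments '[0.05, 0, 0, 0, 0, 0, 0.4, 0.1, 0, 0, 0, 0, 0, 0.4]'

```text
clock: 15.43
tcp_pos: [0.5476, 0.0395, 0.0699]
tool_rot: [[0.136, 0.991, 0.002], [0.991, -0.136, -0.001], [-0.0, 0.002, -1.0]]
contact_force: [1.0, -1.8, -0.2]
width: 0.0511
grasp_force: 1.0
```

Emit:
drive_tool --increments '[0.05, 0, 0, 0, 0, 0, 0.4, 0.1, 0, 0, 0, 0, 0, 0.4]'

```text
clock: 15.6
tcp_pos: [0.5477, 0.0405, 0.0699]
tool_rot: [[0.136, 0.991, 0.002], [0.991, -0.136, -0.001], [-0.0, 0.002, -1.0]]
contact_force: [-0.3, -3.5, -0.5]
width: 0.0514
grasp_force: 1.4
```

Emit:
drive_tool --increments '[0.05, 0, 0, 0, 0, 0, 0.4, 0.1, 0, 0, 0, 0, 0, 0.4]'

```text
clock: 15.77
tcp_pos: [0.5477, 0.0407, 0.0698]
tool_rot: [[0.136, 0.991, 0.002], [0.991, -0.136, -0.002], [-0.002, 0.002, -1.0]]
contact_force: [-1.2, -7.2, 0.2]
width: 0.0509
grasp_force: 3.7
```

```bash
python3 - <<'E'
from h import *
from plant import cams
import cv2
ims=[]
for n,(u0,v0) in(("top",(170,190)),("scene",(270,180))):
    c=cams.camera(n);np.savez(n+"d.npz",**c);im=cv2.resize(c["img"][v0:v0+(70 if n=="top" else 62),u0:u0+(60 if n=="top" else 85)],None,fx=8,fy=8,interpolation=cv2.INTER_CUBIC)
    im=np.clip(255*(im/255.)**.6,0,255).astype(np.uint8);
    if n=="top": im=cv2.resize(im,None,fx=.62,fy=.62)[:, :]
    else: im=cv2.resize(im,None,fx=.75,fy=.75)
    print(im.shape);ims.append(im)
h=max(i.shape[0] for i in ims);cv2.imwrite("pics/a5.png",np.hstack([np.pad(i,((0,h-i.shape[0]),(0,0),(0,0))) for i in ims])[:, :800])
# stand shift between before and now, from the base plate's near front corner patch
for n,(u,v,w,h) in(("scene",(325,226,28,18)),("top",(182,238,24,22))):
    a=np.load(n+"b.npz")["img"];b=np.load(n+"d.npz")["img"]
    p=[cv2.cvtColor(i[v:v+h,u:u+w],6).astype(np.float32) for i in(a,b)]
    print(n,cv2.phaseCorrelate(p[0],p[1],cv2.createHanningWindow((w,h),cv2.CV_32F)))
E
```

```text
(347, 298, 3)
(372, 510, 3)
scene ((0.030231748504958134, 0.12876951659221447), 1.039132700143037)
top ((1.0918268604127483, -11.633431298208507), 0.10088776507311398)
```

View pics/a5.png

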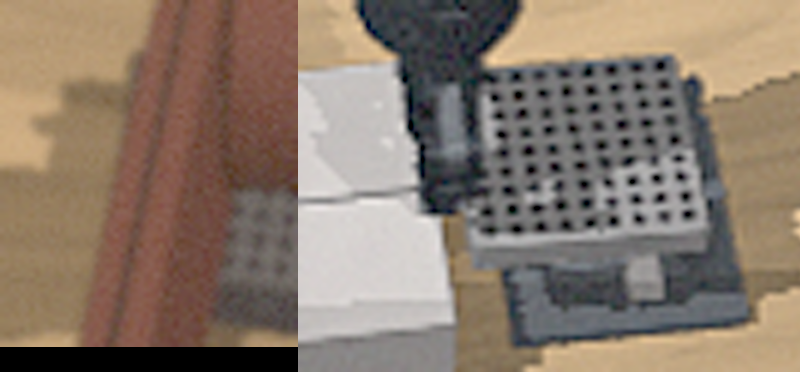

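The scene view shows the board on the bar, touching the posts and clear of the bricks. Its front edge runs (332.8,190) to (338.2,217), with the near back corner at (298.2,219). The stand hasn't moved.

```bash
python3 - <<'E'
from h import *
t,th=show("board",[(.055,.05),(.055,-.05),(-.055,-.05)],P("scene",[(332.8,190.3),(338.2,217.2),(298.2,219.2)],.084))
for S,a in((np.array([.5662,.1051]),80.2),(np.array([.5662,.1051]),82),(ST,82)):
    a=np.radians(a);d=t-S;print(d@[np.cos(a),np.sin(a)],d@[-np.sin(a),np.cos(a)])
sgo(-.066,.006,.07,0)
E
```

```text
board [0.5663 0.1052] deg 79.0 res mm [6.9 3.5 3.3]
0.00015709558650627787 -7.550898409749319e-05
0.00015464627480980646 -8.04062165919821e-05
0.0006990270047561886 -0.003235346726469091
stand frame now [-0.0658  0.0061]
move [-0.02  0.01 -0.02] [0.002 0.002 0.003] clock 15.8667 tcp [0.5478 0.0406 0.0698] q6 0.07 w 0.051 F [-0.2 -7.2 -0.3]
```

Emit:
drive_tool --increments '[-0.3, 0, 0, 0, 0, 0, 0.4, -1, 0, 0, 0, 0, 0, 0.4, -2.5, 0, 0, 0, 0, 0, 0.4, -4, 0, -1, 0, 0, 0, 0.4, -5, 0, -5, 0, 0, 0, 0.4, -7, 0, -9, 0, 0, 0, 0.4, -11, 0, -13, 0, 0, 0, 0.4, -14, 0, -14, 0, 0, 0, 0.4]'

```text
clock: 16.53
tcp_pos: [0.5307, -0.0916, 0.2111]
tool_rot: [[0.133, 0.991, 0.007], [0.991, -0.133, -0.001], [0.0, 0.007, -1.0]]
contact_force: [1.2, -0.6, 0.5]
width: 0.0509
grasp_force: 0.0
```

Emit:
drive_tool --increments '[-4, 3, 0, 0, 0, 0, 0.4, -8, 6, 0, 0, 0, 0, 0.4, -12, 8, 0, 0, 0, 0, 0.4, -15, 8, 0, 0, 0, 0, 0.4, -15, 8, 0, 0, 0, 0, 0.4, -15, 8, 0, 0, 0, 0, 0.4]'

```text
clock: 17.03
tcp_pos: [0.5877, -0.2539, 0.2066]
tool_rot: [[0.14, 0.99, 0.002], [0.99, -0.14, -0.0], [-0.0, 0.002, -1.0]]
contact_force: [0.2, 0.5, 0.3]
width: 0.0513
grasp_force: 0.0
```

```bash
python3 - <<'E'
from h import *
from plant import cams
import cv2
T={}
for n in("scene","top"):
    c=cams.camera(n);np.savez(n+"e.npz",**c);T[n]=c["img"]
d=np.load("scened.npz")["img"]
g=lambda i,u,v,w,h:cv2.cvtColor(i[v:v+h,u:u+w],6).astype(np.float32)
print("scene board shift",cv2.phaseCorrelate(g(d,305,186,40,36),g(T["scene"],305,186,40,36)))
# board in the top view: pits' grid -> dark blobs on grey
im=cv2.resize(T["top"][185:265,175:265],None,fx=6,fy=6,interpolation=cv2.INTER_CUBIC);q=cv2.cvtColor(im,6)
bh=cv2.morphologyEx(q,cv2.MORPH_BLACKHAT,np.ones((19,19)));_,m=cv2.threshold(bh,0,255,cv2.THRESH_OTSU)
k,_,st,ce=cv2.connectedComponentsWithStats(m)
p=np.array([ce[i]/6+[174.6,184.6] for i in range(1,k) if 30<st[i,4]<220]);print(len(p))
w=P("top",p,.084).astype(np.float32)
med=np.median(w,0);w=w[np.linalg.norm(w-med,axis=1)<.07].astype(np.float32)
(c,s,a)=cv2.minAreaRect(w);print("pits",len(w),c,s,a)
d=np.array(c)-ST;A=np.radians(82);print("stand frame",d@[np.cos(A),np.sin(A)],d@[-np.sin(A),np.cos(A)])
go(.5,0,.3,82)
E
```

```text
scene board shift ((-0.23177519620017506, -0.2240027337825623), 0.6906723366843329)
50
pits 29 (0.5205486416816711, 0.13687658309936523) (0.11334697902202606, 0.09597265720367432) 46.847373962402344
stand frame 0.025658275206759906 0.046474587535297734
move [ 23.62 -12.11  -9.33] [ 0.001 -0.001  0.002] clock 17.1333 tcp [ 0.5878 -0.2505  0.2066] q6 -0.39 w 0.0515 F [ 0.3 -0.4 -1.1]
```

```bash
python3 - <<'E'
from h import *
import cv2
from scipy.optimize import minimize
gx,gy=np.meshgrid(np.linspace(-.05,.05,80),np.linspace(-.045,.045,72))
def samp(n,f,t,th,z):
    c=np.load(f+".npz");M=np.linalg.inv(c["world_from_camera"])
    X=t[0]+gx*np.cos(th)-gy*np.sin(th);Y=t[1]+gx*np.sin(th)+gy*np.cos(th)
    q=np.einsum('ij,jkl->ikl',M[:3],np.stack([X,Y,0*X+z,0*X+1]))
    return cv2.remap(cv2.cvtColor(c["img"],6),(c["fx"]*q[0]/q[2]+c["cx"]).astype(np.float32),(c["fy"]*q[1]/q[2]+c["cy"]).astype(np.float32),1).astype(float)
hp=lambda i:i-cv2.GaussianBlur(i,(0,0),9)
for n,t0,a0 in(("top",(.5488,-.0486),91.2),("scene",(.5535,-.0473),91.3)):
    A=hp(samp(n,n,t0,np.radians(a0),.086))
    f=lambda p:-np.corrcoef(A.ravel(),hp(samp(n,n+"e",p[:2],p[2],.084)).ravel())[0,1]
    best=min((minimize(f,[x,y,np.radians(82)],method="Nelder-Mead",options=dict(initial_simplex=np.array([[x,y,1.43]]*4)+np.vstack([np.zeros(3),np.diag([.003,.003,.03])]))) for x in(.553,.558,.563,.568) for y in(.1,.105,.11)),key=lambda r:r.fun)
    print(n,best.x[:2],np.degrees(best.x[2]),best.fun)
c=np.load("tope.npz")["img"]
E
```

```text
top [0.56446854 0.10366112] 81.7389154839204 -0.7625333320107204
scene [0.56916627 0.10398449] 81.82270685780996 -0.8727595033034746
```

```bash
python3 -c "
from plant import order
print(order.finish_job())"
```

```text
the job is handed in; nothing more can be done
None
```

I handed the job in at about 17 s. The three chips are off the bar and on the stand's base plate, and the scraper is back on the bench. The board was pushed against the posts; I measure it about 1 mm short of home, within 3 mm of centre and within about 1.3° of square. The stand did not shift measurably, but no verdict came back.

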